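# Dip a dye tin and present the gauge

## Task

Turn the red dye tin where it stands so that its code label faces the scanner's window, then take the dip gauge from its rest and push it down the tin's neck until its collar rests on the mouth of the neck. Draw the gauge right out again and finish holding it still in the gripper, rod level, with its tip over the middle of the white dish and a few centimetres above it, so the wet mark can be read; do not put it down or let go, it must touch nothing but the gripper. Leave the tin standing with its label still facing the scanner, and leave the dish and the other things on the bench where they are.

Things in the scene. Friction and masses are not known exactly. Their poses are not given: they have to be found in the camera images.
- dye_can: Red dye tin, loose, upright before the scanner: 69 mm diameter, 0.4 to 0.75 kg, sides 97 mm high, sloping shoulder, brass neck 32 mm diameter from 105 to 135 mm high. Its 15 mm bore runs on as a guide tube to 5 mm above the underside. Origin: centre of underside, z up; +x is the side with the white bar-code label and the white shoulder stripe. Can be turned by its neck from above.
- can_mouth (a point): Centre of the open mouth of the red tin's brass neck, on the tin's axis, 135 mm above its underside.
- scanner_window (a point): Centre of the dark round window, red lights beside it, of the scanner: a grey code reader 64 mm wide, 90 mm high, on an aluminium bracket fixed to the bench beyond the red tin. The window is 62 mm above the bench, about 90 mm from the tin's axis, and looks at the tin. The label faces it when the tin's +x axis points horizontally at this point, within about 15 degrees.
- dip_gauge: Dip gauge, loose, about 100 g, level in its rest. Steel rod 10 mm diameter, black rings, tapered end, brass collar 26 mm diameter, square wooden grip 14 x 14 mm. Origin: on the axis in the collar's stop face (towards the tip). +x along the rod to the tip, 118 mm on; collar x = 0 to -6 mm, grip -6 to -86, end button to -90. In the rest z is up, grip sides face +-y. Centre of mass about x = 14 mm.
- gauge_tip (a point): The tip of the gauge's rod, 118 mm from the stop face of the collar.
- gauge_grip (a point): Point on the axis of the wooden grip, 52 mm from the collar's stop face, where the grip lies free of the rest. Gripped across its flat sides with the fingers slanted about 45 degrees towards the tip, the gauge can later be stood upright, tip down, by leaning the hand 45 degrees the other way.
- rest: Dark wooden gauge rest, fixed: base 130 x 50 x 12 mm, two notched uprights 36 mm wide, 12 mm thick at x = -49.5 (under the grip, next to the collar) and +49.5 mm (under the rod). Origin: centre of underside; +x the way the gauge's tip points (roughly to the robot's left). Holds the gauge's axis 60 mm up, collar's stop face at x = -35.5 mm; lift the gauge straight up. Rest and dish may swap places.
- dish: Round white ceramic dish, loose, 110 mm in diameter, 18 mm high, 0.4 kg. Origin: centre of the underside.
- green_can: Green dye tin like the red one, with a steel screw cap; 137 mm high. To be left alone. Origin: centre of the underside.
- black_jar: Black jar with a paper label, 56 mm in diameter, 70 mm high. To be left alone. Origin: centre of the underside.
- ochre_jar: Amber jar with a brass lid, 56 mm in diameter, 70 mm high. To be left alone. Origin: centre of the underside.
- mallet: Rawhide mallet lying down, head 60 mm in diameter and 90 mm long, 180 mm wooden handle. To be left alone. Origin: on the bench below the handle, 70 mm from the middle of the head.
- knife: Small carving knife, 155 mm long, 12 mm thick, lying on the wax board. To be left alone. Origin: under the handle.
- brush_pot: Blue ceramic pot with brushes, 76 mm in diameter, about 180 mm high with the brushes. To be left alone. Origin: centre of the underside.
- wax_board: Tan wax cutting board, 200 x 150 x 22 mm, fixed to the bench at the robot's left. Origin: centre of the underside.

How it is judged (in metres and radians):
On the way, in this order (a step that is already met when the one before it is completed fails the run):
1. the red tin stands upright with its label facing the scanner's window, within about 15 degrees (x of scanner_window in the frame of dye_can between 0.06 and 0.14 m and y of scanner_window in the frame of dye_can between -0.025 and 0.025 m and angle between dye_can's own z axis and vertical below 0.1 rad and height (world z) of dye_can below 0.006 m), for 0.3 s.
2. the gauge is in the tin's neck with its collar resting on the mouth (z of dip_gauge in the frame of can_mouth below 0.003 m and horizontal distance between dip_gauge and can_mouth below 0.005 m and z of gauge_tip in the frame of can_mouth below -0.11 m and contact force between dip_gauge and dye_can above 0.3 N), for 0.2 s.
3. the gauge, held in the gripper, is drawn right out of the neck (z of gauge_tip in the frame of can_mouth above 0.005 m and contact force between the fingers and dip_gauge above 1 N), for 0.1 s.
At the end, for the whole second after the job is handed in: Gauge held still, touching only the gripper, level within 11 degrees, tip within 35 mm sideways of the dish's middle and 25 to 130 mm above its underside; red tin upright, 60 to 140 mm from the scanner's window, label facing it within 15 degrees; dish within 20 mm of its start (all of step 1 and contact force between the fingers and dip_gauge above 1 N and angle between dip_gauge's own x axis and vertical between 1.3708 and 1.7708 rad and horizontal distance between gauge_tip and dish below 0.035 m and z of gauge_tip in the frame of dish between 0.025 and 0.13 m and height (world z) of dip_gauge above 0.02 m and linear speed of each of dip_gauge, dye_can below 0.02 m/s and contact force between dip_gauge and dish below 0.1 N and contact force between dip_gauge and rest below 0.1 N and contact force between dip_gauge and dye_can below 0.1 N and contact force between dip_gauge and wax_board below 0.1 N and contact force between dip_gauge and green_can below 0.1 N and contact force between dip_gauge and black_jar below 0.1 N and contact force between dip_gauge and ochre_jar below 0.1 N and contact force between dip_gauge and mallet below 0.1 N and contact force between dip_gauge and knife below 0.1 N and contact force between dip_gauge and brush_pot below 0.1 N and distance of dish from where it was at the start of the episode below 0.02 m); the arm keeps its last pose, push and grip.
It fails at once if the red tin is tipped over (angle between dye_can's own z axis and vertical above 0.3 rad).
It fails at once if the dish is pushed away (distance of dish from where it was at the start of the episode above 0.03 m).
It fails at once if another thing on the bench is disturbed (distance of any of green_can, black_jar, ochre_jar, mallet, knife, brush_pot from where it was at the start of the episode above 0.03 m).
It also fails if it takes over 67 s, if anything falls off the work surface, if the arm or the gripper's body presses on something with over 40 N, if the wrist force passes 120 N, or if a joint passes its speed limit or range.

## Robot

A 6-joint arm with a two-finger parallel gripper is mounted at the origin on the work surface. World frame = base frame: x ahead of the robot, y to its left, z up, the work surface at z = 0. Lengths are in mm, angles in rad, forces in N, time in s.
With the tool pointing down it reaches from about 350 to 975 mm from the base axis. Payload 7.1 kg.
Tool frame: the origin (TCP) lies on the front face of the gripper's body, between the roots of the fingers; the fingertips stand 80 mm ahead of it and the grasp point (between the pads) lies 61 mm ahead of it (env.tips_ahead is the distance from the TCP to the fingertips, in mm); z points along the fingers, y is the line along which they close (so a half turn about z gives the same grasp; the last joint's range is limited). The gripper opens to 88 mm and grips with 3 to 60 N. Pads are 20 mm wide; open, the fingers measure 115 mm over their backs; the gripper's body (75 mm by 178 mm) begins 61 mm behind the grasp point.
Start: joints at [1.207, 0.423, 1.63, -0, 1.089, -0.019], TCP at [211.223, 588.209, 302.675] pointing down, gripper open.
Joint ranges: [-3, 3], [-0.9, 2.11], [0.09, 2.58], [-1.31, 4.45], [0.11, 2.69], [-2.54, 2.54]. Speed limits (rad/s): [2.39, 2.39, 3.01, 3.14, 3.14, 3.14].

## Interface

Orientations are given as a unit quaternion [x, y, z, w].
In Python, from station import env, set_gripper, viewer, workorder gives the robot as it stands. Calls block until the motion is done:
- env.reach(position, orientation): joint-space move of the TCP to a pose.
- env.move_l(position, rot=None, rate=150, f_stop=None): straight line of the TCP; rot=None keeps the orientation; rate is the mean speed in mm/s. With f_stop (N) it stops when the force on the tool has changed by that much, and returns True; else False.
- env.move_joints(angles): joint-space move.
- set_gripper(opening): finger opening in mm; the grip force is fixed at half the most; returns when the fingers have stopped.
- env.hold(seconds).
- env.ik(position, orientation): joint angles nearest the present ones, or None.
- env.read_state(): the state.
- viewer.camera(name): name is "scene" or "top" or "wrist"; returns the picture (420x560x3 uint8, blue, green, red); there is no depth.
- viewer.camera_params(name): a dict with "fx", "fy", "cx", "cy" (pixels), "pose" (4x4, takes a point from camera to world coordinates); the wrist camera has in their place "tool_from_camera" (4x4, takes a point from camera to tool coordinates, whose origin is the TCP and whose axes are the flange's). Camera axes: x right, y up, looking along -z (the intrinsics and any distortion apply to the point x, -y, -z); pixel columns grow to the right and rows downward; lengths in mm; the calibration is good to about 2 mm. The wrist camera is an equidistant fisheye: a pixel r from the principal point sees the ray r / f radians off the axis. A picture is of the moment at which its call begins: read the wrist's pose just before it. camera_params takes no time and is no camera call.
A pose or a line that the arm cannot do raises env.IKError and nothing moves.
- workorder.sign_off(): hands the job in; it is judged then, once.
The state is a dict: "time_s": time; "qpos": joint angles; "dq": joint speeds; "tau": joint torques, N m; "tool_pos": TCP position; "orientation": TCP orientation; "force": force on the tool from outside, world axes, zero at the start; "wrist_torque": the same for the moment, N m; "width": finger opening in mm; "grip_force": force on a finger pad.
Only numpy, scipy, OpenCV 4.12 (cv2) and the standard library are available. Lean on these libraries where they do the work, as an engineer would, in place of code of your own. Each camera call takes 0.05 s, during which the arm holds its last target. There are 200 camera calls.

## Working session

There is one attempt and no reset: what is moved stays moved. The work goes in short steps, each a Python script; the robot and the scene stay as the last script left them, time stands still between calls to the robot, and variables do not carry over. Pictures are saved under pics/ and viewed, at most 10 in all, crops included, and the job is handed in when it is done.

```bash
ls; mkdir -p pics; python3 - <<'E'
from station import env, viewer
import cv2, numpy as np
np.set_printoptions(precision=4,suppress=True)
for n in("scene","top"):
    im=viewer.camera(n); cv2.imwrite(f"pics/{n}0.png",im)
    p=viewer.camera_params(n); print(n,p)
print(viewer.camera_params("wrist")); s=env.read_state(); print(s)
E
```

```text
pics
scene {'fx': 446.4984668631343, 'fy': 446.4984668631343, 'cx': 277.3972158799561, 'cy': 211.1825987736346, 'pose': array([[  -0.6877,   -0.5146,    0.512 , 1339.056 ],
       [   0.7259,   -0.4957,    0.4767,  730.2043],
       [   0.0085,    0.6996,    0.7145, 1183.9606],
       [   0.    ,    0.    ,    0.    ,    1.    ]])}
top {'fx': 388.64053979289775, 'fy': 388.64053979289775, 'cx': 280.90893901542694, 'cy': 208.5000332268176, 'pose': array([[  -0.0038,    0.9868,   -0.162 ,  386.2178],
       [  -0.9996,    0.0006,    0.0272,   15.0381],
       [   0.027 ,    0.162 ,    0.9864, 1252.9928],
       [   0.    ,    0.    ,    0.    ,    1.    ]])}
{'fx': 325.19226210127806, 'fy': 325.19226210127806, 'cx': 282.59804768716754, 'cy': 215.37983246970825, 'tool_from_camera': array([[ -0.0002,   0.9682,   0.25  ,  67.9537],
       [  1.    ,   0.0002,   0.    ,  -0.7913],
       [ -0.    ,   0.25  ,  -0.9682, -83.5614],
       [  0.    ,   0.    ,   0.    ,   1.    ]])}
{'time_s': 0.1, 'qpos': array([ 1.207 ,  0.4237,  1.6306, -0.    ,  1.0886, -0.019 ]), 'dq': array([ 0.0013, -0.0009, -0.0032,  0.0012, -0.0006,  0.0003]), 'tau': array([  0.    , -54.5614, -27.4324,   0.0646,   0.0188,  -0.    ]), 'tool_pos': array([211.102 , 587.8579, 302.0061]), 'orientation': array([ 0.1715,  0.9852, -0.0007, -0.0001]), 'force': array([-0.787 , -0.0987, -0.7106]), 'wrist_torque': array([0.0134, 0.0184, 0.0224]), 'grip_force': 0.0, 'width': 87.45563460110425}
```

View pics/scene0.png

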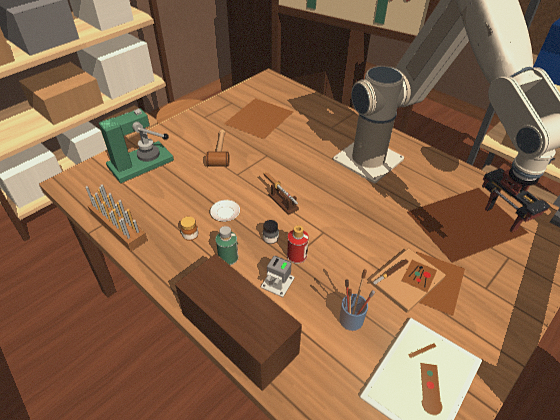

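View pics/top0.png

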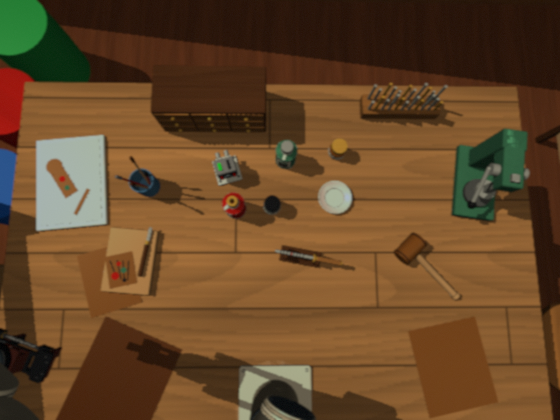

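The overview shows the red tin at top-view (233,205), scanner (227,168), dish (336,197), and gauge rest (300,257) with the tip pointing left. The black jar (272,204) is close to the tin. Next I'll get rough positions, then close wrist views.

```bash
cat > h.py <<'E'
from station import env, set_gripper, viewer, workorder
import cv2, numpy as np
from scipy.spatial.transform import Rotation as R
np.set_printoptions(precision=3,suppress=True)
def pose_of(name,st=None):
    p=viewer.camera_params(name)
    if name!="wrist": return p,p["pose"]
    T=np.eye(4);T[:3,:3]=R.from_quat(st["orientation"]).as_matrix();T[:3,3]=st["tool_pos"]
    return p,T@p["tool_from_camera"]
def ray(name,uv,st=None):
    p,T=pose_of(name,st); x=(uv[0]-p["cx"])/p["fx"];y=(uv[1]-p["cy"])/p["fy"]
    if name=="wrist":
        r=np.hypot(x,y); k=np.sin(r)/max(r,1e-9); d=np.array([x*k,-y*k,-np.cos(r)])
    else: d=np.array([x,-y,-1.])
    return T[:3,3],T[:3,:3]@d
def onz(name,uv,z,st=None):
    o,d=ray(name,uv,st); return o+d*(z-o[2])/d[2]
def proj(name,P,st=None):
    p,T=pose_of(name,st); c=T[:3,:3].T@(np.asarray(P,float)-T[:3,3])
    x,y=c[0],-c[1]; w=-c[2]
    if name=="wrist":
        r=np.hypot(x,y); t=np.arctan2(r,w)/max(r,1e-9); x,y=x*t,y*t
    else: x,y=x/w,y/w
    return np.array([p["cx"]+p["fx"]*x,p["cy"]+p["fy"]*y])
def down(yaw): # tool z down, tool x at world yaw
    c,s=np.cos(yaw),np.sin(yaw)
    return R.from_matrix(np.array([[c,s,0],[s,-c,0],[0,0,-1.]])).as_quat()
def snap(fn=None):
    st=env.read_state(); im=viewer.camera("wrist")
    if fn: cv2.imwrite(fn,im)
    return im,st
E
python3 - <<'E'
from h import *
for n,uv,z in(("tin",(232,202),135),("scan",(228,160),90),("dish",(336,197),18),("rest",(300,257),60),("black",(272,204),70),("green",(287,147),137),("ochre",(340,147),70)):
    print(n,onz("top",uv,z))
for p in((470,20,330),(600,180,310)):
  for yaw in(np.pi/2,-np.pi/2,0,np.pi): print(p,yaw,env.ik(p,down(yaw)))
E
```

```text
tin [588.933 126.687 135.   ]
scan [728.762 145.666  90.   ]
dish [ 627.037 -198.308   18.   ]
rest [432.11  -75.647  60.   ]
black [594.577   9.861  70.   ]
green [755.867 -34.696 137.   ]
ochre [ 778.93  -206.457   70.   ]
(470, 20, 330) 1.5707963267948966 [ 0.017  0.158  1.935 -0.     1.049  0.017]
(470, 20, 330) -1.5707963267948966 None
(470, 20, 330) 0 [ 0.017  0.158  1.935 -0.     1.049  1.588]
(470, 20, 330) 3.141592653589793 [ 0.017  0.158  1.935 -0.     1.049 -1.554]
(600, 180, 310) 1.5707963267948966 [ 0.272  0.417  1.621 -0.     1.104  0.272]
(600, 180, 310) -1.5707963267948966 None
(600, 180, 310) 0 [ 0.272  0.417  1.621 -0.     1.104  1.843]
(600, 180, 310) 3.141592653589793 [ 0.272  0.417  1.621 -0.     1.104 -1.298]
```

```bash
python3 - <<'E'
from h import *
import pickle
out={}
for n,p in(("A",(555,126,330)),("B",(440,-90,330)),):
    env.reach(p,down(np.pi)); env.hold(0.2)
    im,st=snap(f"pics/w{n}.png"); out[n]=(im,st); print(n,st["time_s"],st["tool_pos"],st["orientation"],st["force"])
pickle.dump(out,open("v.pkl","wb"))
E
```

```text
A 2.375 [554.894 126.62  329.941] [-0.  1. -0. -0.] [ 0.037  0.036 -0.267]
B 3.5917 [440.695 -89.208 329.936] [-0.001  1.     0.     0.   ] [ 0.567  0.84  -0.412]
```

View pics/wA.png

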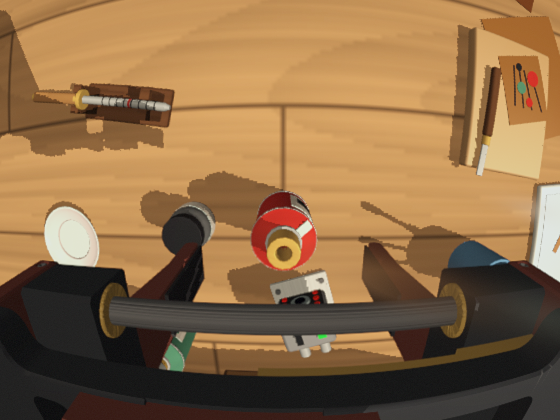

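View pics/wB.png

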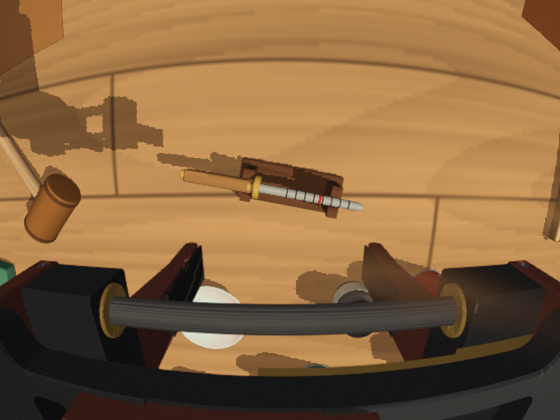

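View A: brass neck at (284,250), white shoulder stripe near (305,228), scanner lights near (291,300) and (320,297). View B: gauge collar (256,187), rod tip (362,207), grip end (184,174), dish (215,315). I'll zoom in and measure.

```bash
python3 - <<'E'
from h import *
import pickle
v=pickle.load(open("v.pkl","rb")); im,st=v["A"]
c=cv2.resize(im[180:310,225:360],None,fx=4,fy=4,interpolation=cv2.INTER_CUBIC)
b=cv2.resize(v["B"][0][150:220,170:375],None,fx=3.2,fy=3.2,interpolation=cv2.INTER_CUBIC)
cv2.imwrite("pics/zA.png",c); cv2.imwrite("pics/zB.png",b)
hsv=cv2.cvtColor(im,cv2.COLOR_BGR2HSV)
def blobs(m,off,mn=8):
    n,l,s,cc=cv2.connectedComponentsWithStats(m.astype(np.uint8)); return [(cc[i]+off,s[i,4],s[i,:4]) for i in range(1,n) if s[i,4]>=mn]
H,S,V=cv2.split(hsv[180:310,225:360])
print("brass",blobs((H>14)&(H<32)&(S>120)&(V>120),(225,180),60))
print("white",blobs((S<70)&(V>150),(225,180)))
print("red",blobs(((H<6)|(H>174))&(S>150)&(V>120),(225,180)))
E
```

```text
brass [(array([295.756, 236.685]), np.int32(10268), array([  0,   0, 135, 124], dtype=int32)), (array([283.879, 251.813]), np.int32(743), array([42, 54, 34, 35], dtype=int32))]
white [(array([304.068, 212.424]), np.int32(59), array([67, 25, 21, 19], dtype=int32)), (array([300.42 , 229.903]), np.int32(207), array([57, 41, 30, 25], dtype=int32)), (array([318.043, 284.339]), np.int32(469), array([77, 91, 32, 32], dtype=int32)), (array([297.64 , 285.279]), np.int32(86), array([67, 98, 12, 16], dtype=int32)), (array([287.028, 287.915]), np.int32(71), array([ 57, 101,  10,  15], dtype=int32)), (array([277.288, 291.575]), np.int32(80), array([ 46, 104,  13,  19], dtype=int32))]
red [(array([272.862, 228.651]), np.int32(1225), array([26, 28, 58, 62], dtype=int32)), (array([307.015, 246.31 ]), np.int32(393), array([65, 47, 26, 43], dtype=int32)), (array([314.308, 292.   ]), np.int32(13), array([ 87, 111,   5,   3], dtype=int32)), (array([315.588, 297.588]), np.int32(17), array([ 88, 116,   6,   4], dtype=int32)), (array([284.059, 299.588]), np.int32(17), array([ 57, 118,   5,   4], dtype=int32))]
```

View pics/zA.png

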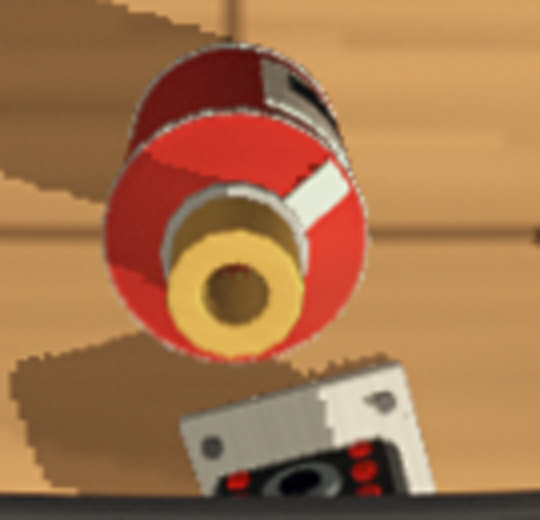

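View pics/zB.png

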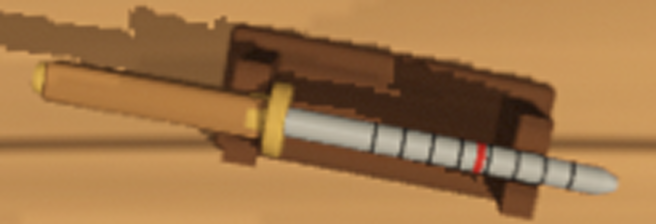

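```bash
python3 - <<'E'
from h import *
import pickle
v=pickle.load(open("v.pkl","rb")); A=v["A"][1];B=v["B"][1]
f=lambda p:np.array(p)/4+(225,180)
g=lambda p:np.array(p)/3.2+(170,150)
m=onz("wrist",f((236,293)),135,A); so=onz("wrist",f((338,176)),97,A); si=onz("wrist",f((298,206)),104,A); w=onz("wrist",f((297,483)),62,A)
print("mouth",m,"stripe",so,si,"win",w, "proj base radius test", np.linalg.norm((so-m)[:2]),np.linalg.norm((si-m)[:2]),np.linalg.norm((w-m)[:2]))
a=lambda d:np.degrees(np.arctan2(d[1],d[0]))
print("label ang",a(so-si),a(so-m),"win ang",a(w-m))
c=onz("wrist",g((286,123)),60,B); t=onz("wrist",g((618,183)),60,B); e=onz("wrist",g((35,79)),60,B)
print("collar",c,"tip",t,"end",e,np.linalg.norm(t-c),np.linalg.norm(e-c),a(t-c),a(c-e))
im=v["B"][0]; hsv=cv2.cvtColor(im,cv2.COLOR_BGR2HSV); 
top=viewer.camera("top"); h=cv2.cvtColor(top,cv2.COLOR_BGR2HSV)[170:225,310:365]
mk=((h[...,1]<60)&(h[...,2]>120)).astype(np.uint8)
cn=max(cv2.findContours(mk,0,1)[0],key=cv2.contourArea); el=cv2.fitEllipse(cn); print(el)
uv=np.array(el[0])+(310,170); print("dish",onz("top",uv,16), "mouth in top",proj("top",m),"collar in top",proj("top",c),"tip",proj("top",t))
# dish in A
h=cv2.cvtColor(v["A"][0],cv2.COLOR_BGR2HSV)[190:280,30:115]; mk=((h[...,1]<70)&(h[...,2]>120)).astype(np.uint8)
cn=max(cv2.findContours(mk,0,1)[0],key=cv2.contourArea); el=cv2.fitEllipse(cn); print("dishA",onz("wrist",np.array(el[0])+(30,190),17,A),el)
E
```

```text
mouth [594.398 127.176 135.   ] stripe [577.391 153.199  97.   ] [583.163 142.76  104.   ] win [685.775 146.474  62.   ] proj base radius test 31.088053677665535 19.21189369499414 93.39337370807297
label ang 118.93963306478088 123.16473903621721 win ang 11.925585924036941
collar [ 433.099 -115.531   60.   ] tip [454.019   1.856  60.   ] end [ 416.468 -204.701   60.   ] 119.2367093044062 90.70752954652971 79.89532011440313 79.43519142250284
((25.207712173461914, 26.744409561157227), (30.75421142578125, 32.369258880615234), 126.55267333984375)
dish [ 628.271 -196.086   16.   ] mouth in top [231.863 200.156] collar in top [313.022 256.638] tip [274.608 249.853]
dishA [ 624.115 -193.035   17.   ] ((40.929168701171875, 47.789188385009766), (50.04267120361328, 65.64330291748047), 146.8229522705078)
```

Checks out (tip 119 against 118, grip end 91 against 90, window about 93 from the axis). The label is at about 121° and the window at 12°, so the turn is −109°. Turning now.

```bash
python3 - <<'E'
from h import *
import pickle
m=np.array([594.4,127.2]); y0=np.radians(172)
env.reach((*m,260),down(y0)); set_gripper(62); env.move_l((*m,191),rate=120)
set_gripper(0); st=env.read_state(); print("grip",st["width"],st["grip_force"],st["force"],st["time_s"])
q=np.array(st["qpos"]); 
for k in range(3):
    q[5]+=np.radians(109)/3; env.move_joints(q)
st=env.read_state(); print(st["force"],st["wrist_torque"],st["tool_pos"],R.from_quat(st["orientation"]).as_matrix()[:,0])
set_gripper(62); env.move_l((*st["tool_pos"][:2],260),rate=150)
env.reach((555,126,330),down(np.pi)); env.hold(.2)
im,st=snap(); print(st["time_s"]); pickle.dump((im,st),open("v2.pkl","wb"))
cv2.imwrite("pics/zA2.png",cv2.resize(im[180:310,225:360],None,fx=4,fy=4,interpolation=cv2.INTER_CUBIC))
E
```

```text
grip 30.62295871797453 30.00046458095312 [-1.29  -0.239  3.431] 6.675
[ 0.336 -0.378  0.268] [-0.062  0.09  -0.081] [594.522 127.261 191.373] [0.451 0.892 0.   ]
11.8917
```

View pics/zA2.png

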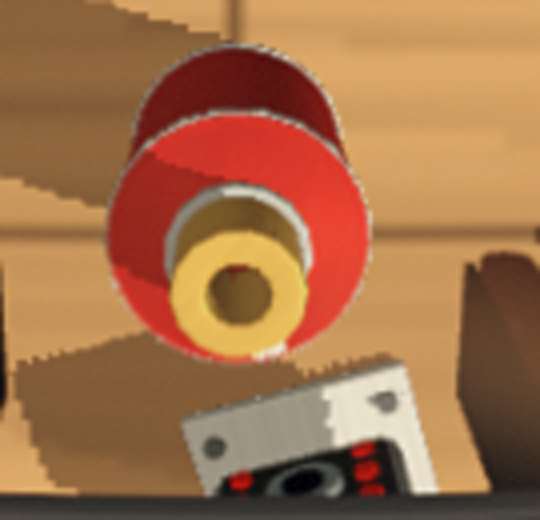

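The stripe end now shows at crop (270,352), on the scanner side, and the mouth is at (239,294). I'll check the angle and plan the gauge poses.

```bash
cat >> h.py <<'E'
def hand(g,b):
    """tool orientation & gauge->tool: gauge x axis g, gauge 'up' axis b; tool z=(g-b)/sqrt2, tool y=+-(b x g)"""
    g=np.array(g,float);g/=np.linalg.norm(g); b=np.array(b,float); b-=b@g*g; b/=np.linalg.norm(b)
    z=(g-b)/np.sqrt(2); out=[]
    for s in(1,-1):
        y=s*np.cross(b,g); out.append(R.from_matrix(np.c_[np.cross(y,z),y,z]).as_quat())
    return z,out
def tcp_for(collar,g,b,x=-52):
    z,qs=hand(g,b); return np.array(collar)+x*np.array(g)/np.linalg.norm(g)-61*z,qs
E
python3 - <<'E'
from h import *
import pickle
im,A=pickle.load(open("v2.pkl","rb")); f=lambda p:np.array(p)/4+(225,180)
m=onz("wrist",f((239,294)),135,A); w=onz("wrist",f((299,484)),62,A)
a=lambda d:np.degrees(np.arctan2(d[1],d[0]))
print("mouth",m,"win",w,a(w-m))
for z,p in((97,(270,356)),(99,(270,352))):
    s=onz("wrist",f(p),z,A); print("stripe",s,a(s-m),np.linalg.norm((s-m)[:2]))
u=np.array([np.cos(np.radians(79.7)),np.sin(np.radians(79.7)),0]); c=np.array([433.1,-115.5,60.])
p,qs=tcp_for(c,u,[0,0,1])
for q in qs: print("pick",p,env.ik(p,q),env.ik(p+[0,0,120],q))
for h in range(90,300,30):
    b=[np.cos(np.radians(h)),np.sin(np.radians(h)),0]
    for k in(0,1):
        r=[]
        for z in(135,270):
            p,qs=tcp_for([m[0],m[1],z],[0,0,-1],b); r.append(env.ik(p,qs[k]))
        print("ins",h,k,*r)
d=np.array([626.,-195,90])
for az in(-20,0,10,20,40,70):
    g=np.array([np.cos(np.radians(az)),np.sin(np.radians(az)),0]); p,qs=tcp_for(d-118*g,g,[0,0,1])
    for k in(0,1): print("fin",az,k,env.ik(p,qs[k]))
E
```

```text
mouth [594.643 127.177 135.   ] win [686.116 146.284  62.   ] 11.798723490107319
stripe [627.081 135.705  97.   ] 14.731000859420487 33.53990762257641
stripe [625.038 135.627  99.   ] 15.53596682046987 31.54727863327072
pick [ 416.09  -209.1    103.134] [-0.784  0.734  1.923  0.704  1.117  2.012] [-0.784  0.513  1.916  0.65   1.295  2.164]
pick [ 416.09  -209.1    103.134] [-0.784  0.734  1.923  0.704  1.117 -1.13 ] [-0.784  0.513  1.916  0.65   1.295 -0.977]
ins 90 0 [ 0.493  0.669  1.571 -0.685  1.393 -2.349] [ 0.493  0.511  1.499 -0.673  1.573 -2.494]
ins 90 1 [ 0.493  0.669  1.571 -0.685  1.393  0.793] [ 0.493  0.511  1.499 -0.673  1.573  0.647]
ins 120 0 [ 0.535  0.549  1.815 -0.954  1.049 -2.513] None
ins 120 1 [ 0.535  0.549  1.815 -0.954  1.049  0.629] [ 0.535  0.362  1.738 -0.855  1.213  0.399]
ins 150 0 None None
ins 150 1 None [ 0.479  0.21   1.955 -1.012  0.78   0.115]
ins 180 0 [ 0.287  0.368  2.181  4.017  0.264 -2.223] None
ins 180 1 [0.287 0.368 2.181 4.017 0.264 0.919] [ 0.287  0.106  2.085 -0.834  0.273 -0.55 ]
ins 210 0 [ 0.03   0.376  2.164  1.897  0.361 -0.711] [
[... 300 characters left out ...]
.471]
ins 270 1 [-0.151  0.573  1.767  0.877  1.142  2.467] None
fin -20 0 [-0.281  0.572  2.46   3.218  0.676  1.559]
fin -20 1 [-0.281  0.572  2.46   3.218  0.676 -1.583]
fin 0 0 [-0.699  0.57   2.386  2.294  0.652  1.768]
fin 0 1 [-0.699  0.57   2.386  2.294  0.652 -1.374]
fin 10 0 [-0.826  0.58   2.288  1.86   0.67   1.945]
fin 10 1 [-0.826  0.58   2.288  1.86   0.67  -1.196]
fin 20 0 [-0.898  0.605  2.167  1.503  0.737  2.106]
fin 20 1 [-0.898  0.605  2.167  1.503  0.737 -1.036]
fin 40 0 [-0.933  0.69   1.888  1.04   0.958  2.281]
fin 40 1 [-0.933  0.69   1.888  1.04   0.958 -0.86 ]
fin 70 0 [-0.85   0.868  1.431  0.689  1.351  2.306]
fin 70 1 [-0.85   0.868  1.431  0.689  1.351 -0.836]
```

Label is within about 3° of the window and the mouth is confirmed. Picking the gauge with the consistent hand orientation (k=0, hand on the −y side for insertion).

```bash
python3 - <<'E'
from h import *
u=np.array([np.cos(np.radians(79.7)),np.sin(np.radians(79.7)),0]); c=np.array([433.0,-115.,60.])
p,qs=tcp_for(c,u,[0,0,1]); q=qs[0]
m=np.array([594.6,127.2])
wps=[]
for xy,z in(((500,20),310),(m,295)):
    a,b=tcp_for([*xy,z],[0,0,-1],[0,-1,0]); wps.append((a,b[0])); print(env.ik(a,b[0]))
set_gripper(42)
env.reach(p+[0,0,120],q); env.move_l(p,rate=120,f_stop=12); 
st=env.read_state(); print("at",st["tool_pos"]-p,st["force"])
set_gripper(0); st=env.read_state(); print("grip",st["width"],st["grip_force"],st["force"],st["wrist_torque"])
env.move_l(p+[0,0,170],rate=150)
st=env.read_state(); print("lift",st["width"],st["grip_force"],st["force"],st["wrist_torque"])
for a,b in wps: env.reach(a,b)
env.hold(.2); st=env.read_state(); print(st["time_s"],st["width"],st["grip_force"],st["force"],st["tool_pos"]-wps[1][0])
cv2.imwrite("pics/sc.png",cv2.resize(viewer.camera("scene")[110:290,210:390],None,fx=3.3,fy=3.3,interpolation=cv2.INTER_CUBIC))
im,st=snap("pics/wC.png")
E
```

```text
[-0.378  0.247  1.8    0.721  1.479 -0.592]
[-0.151  0.364  1.67   0.799  1.348 -0.435]
at [ 0.216 -0.195  0.44 ] [-0.513  0.138  0.518]
grip 13.839178148600505 29.992205500602722 [-0.502  0.496  2.292] [-0.02   0.147  0.008]
lift 14.271521497831086 29.99127835035324 [ 0.783  1.188 -0.776] [-0.426  0.198 -0.043]
21.6417 13.78065856058219 29.991566240787506 [-0.075 -0.919 -1.   ] [-0.306 -1.048  0.258]
```

View pics/sc.png

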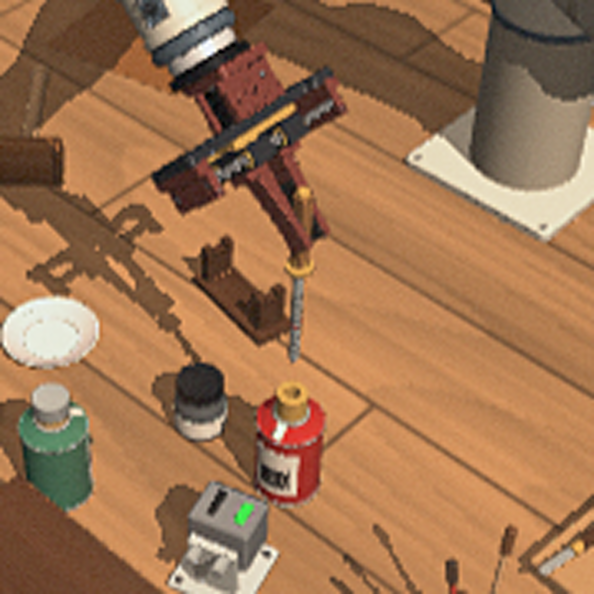

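View pics/wC.png

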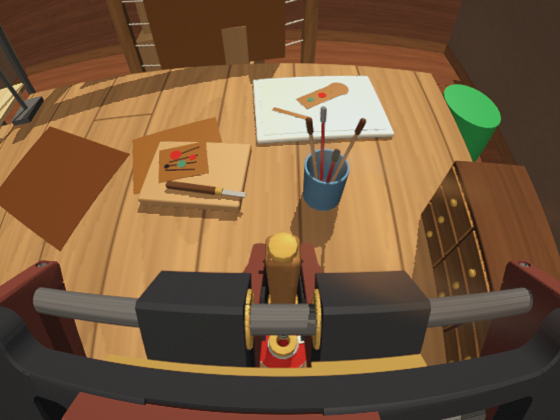

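The gauge is firmly held, tip-down, above the tin: scene crop shows tip (294,358), collar (300,268), grip end (304,190), mouth (292,391). I'll compare this with the projections before inserting.

```bash
python3 - <<'E'
from h import *
m=[594.6,127.2]; T=lambda uv:(uv-[210,110])*3.3
st=env.read_state(); C=np.array([*m,295])+(st["tool_pos"]-tcp_for([*m,295],[0,0,-1],[0,-1,0])[0])
for n,dz in(("tip",-118),("collar mid",3),("end",90)): print(n,T(proj("scene",C+[0,0,dz])),proj("wrist",C+[0,0,dz],st))
print("mouth",T(proj("scene",[*m,135])),"tin axis tip dx per 5mm y",T(proj("scene",C+[0,5,-118])),T(proj("scene",C+[5,0,-118])))
E
```

```text
tip [291.524 356.796] [282.733 334.401]
collar mid [297.277 262.523] [282.586 303.05 ]
end [301.91  186.615] [282.317 244.189]
mouth [290.276 387.675] tin axis tip dx per 5mm y [295.501 359.471] [287.996 359.574]
```

Everything agrees within about 1 mm. Inserting under force guard.

```bash
python3 - <<'E'
from h import *
m=[594.8,127.9]
P=lambda z:tcp_for([*m,z],[0,0,-1],[0,-1,0])[0]
def rep(t):
    st=env.read_state(); d=st["tool_pos"]-P(135); print(t,round(st["time_s"],2),"collar z",135+d[2],d[:2],st["force"],st["width"])
env.move_l(P(262),rate=80); rep("pre")
if env.move_l(P(145),rate=60,f_stop=6): rep("STOP early")
else:
    rep("deep"); print(env.move_l(P(131),rate=15,f_stop=5)); env.hold(.4); rep("seat")
E
```

```text
pre 22.31 collar z 261.4660163962128 [-0.013  0.076] [-0.286  0.263 -0.686] 13.83085125212656
deep 24.41 collar z 145.27287087172974 [ 0.122 -0.014] [-1.007  0.497 -0.787] 13.76494696211571
True
seat 25.49 collar z 134.767680529166 [0.059 0.212] [0.84  1.108 6.109] 13.451524411589443
```

Collar seated on the mouth (z 134.8, 6 N). Drawing out and moving over the dish.

```bash
python3 - <<'E'
from h import *
m=[594.8,127.9]; P=lambda z:tcp_for([*m,z],[0,0,-1],[0,-1,0])[0]
az=np.radians(30); g=np.array([np.cos(az),np.sin(az),0]); d=np.array([626.,-195,0])
F=lambda z:tcp_for(d+[0,0,z]-118*g,g,[0,0,1])
print(env.ik(F(220)[0],F(220)[1][0]),env.ik(F(80)[0],F(80)[1][0]))
env.move_l(P(296),rate=90); env.hold(.3); print(env.read_state()["force"],env.read_state()["width"])
a,b=tcp_for([500,20,310],[0,0,-1],[0,-1,0]); env.reach(a,b[0])
env.reach(F(220)[0],F(220)[1][0]); env.move_l(F(80)[0],rate=90); env.hold(.5)
st=env.read_state(); print(st["time_s"],st["tool_pos"]-F(80)[0],st["width"],st["grip_force"],st["force"],st["dq"])
im=viewer.camera("scene"); cv2.imwrite("pics/fin.png",cv2.resize(im[130:300,190:340],None,fx=4,fy=3.5,interpolation=cv2.INTER_CUBIC)); 
t=viewer.camera("top"); cv2.imwrite("pics/ftop.png",cv2.resize(t[130:290,190:390],None,fx=3.5,fy=3.5,interpolation=cv2.INTER_CUBIC))
tip=d+[0,0,80]; f=lambda uv:(uv-[190,130])*3.5
print("tip top",f(proj("top",tip)),"dish",f(proj("top",d+[0,0,16])),"tip scene",(proj("scene",tip)-[190,130])*[4,3.5],"dish scene",(proj("scene",d+[0,0,16])-[190,130])*[4,3.5])
E
```

```text
None [-0.929  0.663  2.031  1.253  0.832  2.191]
[ 0.704 -0.532 -1.048] 13.788380239419233Traceback (most recent call last):
  File "<stdin>", line 8, in <module>
station.IKError: the arm cannot take that pose within its joint ranges
```

```bash
python3 - <<'E'
from h import *
d=np.array([626.,-195,0])
def F(z,az):
    g=np.array([np.cos(az),np.sin(az),0]); return tcp_for(d+[0,0,z]-118*g,g,[0,0,1])
az=top=None
for k in(20,15,10,5):
    for z in(200,170):
        p,q=F(z,np.radians(k)); 
        j=env.ik(p,q[0])
        if j is not None and az is None: az,top=np.radians(k),z; print(k,z,j)
p,q=F(top,az); print("now",env.read_state()["qpos"])
env.reach(p,q[0]); env.move_l(F(80,az)[0],rate=90); env.hold(.5)
st=env.read_state(); print(st["time_s"],st["tool_pos"]-F(80,az)[0],st["width"],st["grip_force"],st["force"],st["dq"])
im=viewer.camera("scene")[130:300,190:340]; t=viewer.camera("top")[140:290,200:370]
cv2.imwrite("pics/fin.png",np.hstack([cv2.resize(im,(400,453),interpolation=cv2.INTER_CUBIC),cv2.resize(t,(400,453),interpolation=cv2.INTER_CUBIC)]))
tip=d+[0,0,80]
S=lambda P:(proj("scene",P)-[190,130])*400/150; U=lambda P:(proj("top",P)-[200,140])*[400/170,453/150]+[400,0]
print("tip",S(tip),U(tip),"dish",S(d+[0,0,16]),U(d+[0,0,16]))
E
```

```text
20 200 [-0.898  0.354  2.146  1.224  0.793  2.49 ]
now [-0.378  0.246  1.799  0.722  1.478 -0.591]
32.9583 [ 0.01 -0.01  0.06] 13.540053865145131 29.99130070209503 [-0.429 -0.908 -0.653] [-0.001  0.002  0.002  0.001  0.001 -0.001]
tip [ 90.748 176.671] [725.385 161.549] dish [ 94.32  210.272] [717.397 173.436]
```

View pics/fin.png

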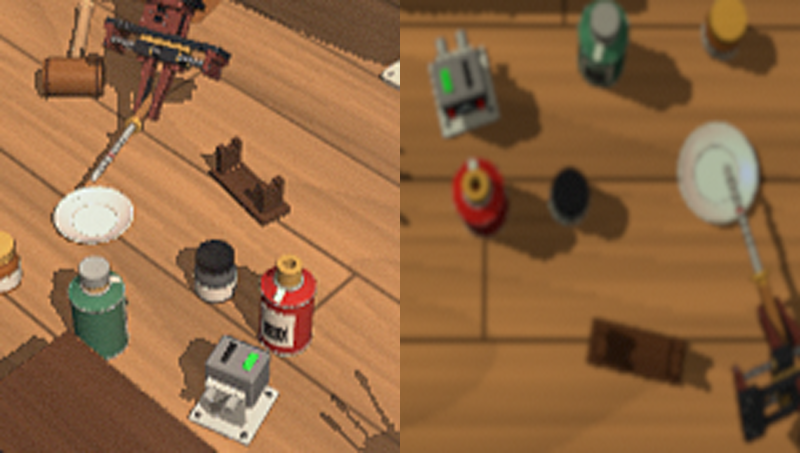

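The picture matches the prediction. The tip is at (725,165) over the dish centre (717,173), the rod is level and touching nothing. The tin's stripe at (474,162) points at the scanner, whose light is green. Handing in.

```bash
python3 -c "
from station import workorder
print(workorder.sign_off())"
```

```text
the job is handed in; nothing more can be done
None
```

The job is handed in at about 33 s of the 67 s allowed, with no verdict returned: the red tin's label faces the scanner (within about 3° when measured after the turn), the gauge was seated on the neck and drawn right out, and it is held level with its tip over the middle of the dish, about 80 mm above the bench.

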